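# Lay the pipe in the cutting trough and shut the keeper

### The job

Get the copper pipe ready for sawing by pushing alone, lifting nothing: push the pipe that stands in the wooden trough over, so that it lies down along the trough with its top end towards the stop, then push it along until its end is right up against the stop. Then push the steel keeper over and press it down flat on the pipe. Leave the other things on the bench where they are.

Things in the scene. Friction and masses are not known exactly. Their poses are not given: they have to be found in the camera images.
- trough: fixed wooden trough, 300 mm long, 78 wide. Origin: centre of its underside, on the bench. x runs along it from the open end (-150 mm) to the stop's end (+150), y across, z up. Floor 10 mm above the bench; two side walls 14 mm thick, 50 mm apart inside, tops 32 mm above the bench. The stop closes the +x end: a block 20 mm thick, top 50 mm above the bench, its inner face at x = +130.
- stop_face (a point): centre of the stop's face that the pipe's end must meet (trough x = +130, y = 0, 31 mm above the bench); axes as the trough's
- pipe: loose copper pipe, 42 mm outside diameter, wall 2.5, length 140, about 0.24 kg. It starts standing on the trough's floor between the walls near the open end, its axis at trough x from -115 to -75 mm and y = 0, its top 150 mm above the bench. Origin: centre of the end it stands on (its foot); z runs along the pipe from foot to head.
- pipe_mid (a point): the pipe's middle, on its axis, 70 mm from either end; axes as the pipe's
- pipe_head (a point): centre of the pipe's head, the end that is uppermost at the start, 140 mm from the foot; axes as the pipe's
- keeper_tip (a point): middle of the keeper's free edge. The keeper is a flat steel plate 62 mm long from hinge to this edge, 30 wide along the trough, 5 thick. Its hinge line runs along the trough's +y wall: plate centred at trough x = +60 mm, hinge at y = +34 mm, 55.5 mm above the bench, between two small ears with tops 60 mm above the bench.
- keeper (a joint): angle of the keeper (rad): 0 = shut, level across the trough on top of a pipe lying in it (plate's upper face 58 mm above the bench); 1.57 = upright; more = leaning outwards, towards trough +y. It starts at 1.70 to 2.00 and stops at 0 and 2.05. The hinge is stiff (about 0.08 N m): the keeper stays at whatever angle it is left.
- coupling: upright copper pipe coupling, a ring 48 mm across and 50 mm tall, open at both ends, standing on the bench on the side of the trough away from the keeper's hinge; origin at the centre of its underside. Bystander, to be left alone.
- stub: short, thin copper pipe stub, 28 mm across and 85 mm tall, standing on the bench on the same side as the coupling; not the pipe to be tipped; origin at the centre of its underside. Bystander, to be left alone.
- elbow: copper 90-degree elbow fitting lying on the bench, about 80 x 80 x 30 mm, on the same side as the coupling; origin at the middle of its underside. Bystander, to be left alone.
- wrench: 190 mm steel wrench lying on the bench left of the trough; origin on its underside at about its middle. Bystander, to be left alone.
- driver: 200 mm screwdriver lying on the bench right of the trough on the robot's side; origin on its underside at about its middle. Bystander, to be left alone.
- glue: white bottle, 56 mm across and 150 mm tall, standing on the bench left of the trough; origin at the centre of its underside. Bystander, to be left alone.
- flux: low aluminium tin, 70 mm across and 55 mm tall, standing right of the trough; origin at the centre of its underside. Bystander, to be left alone.
- tape: black tape measure, about 62 x 34 x 62 mm, standing right of the trough; origin at the centre of its underside. Bystander, to be left alone.

How it is judged:
On the way, in this order (a step that is already met when the one before it is completed fails the run):
1. the pipe has been tipped over and lies along the trough, between its walls (angle between pipe's own z axis and vertical above 1.45 rad and angle between the z axis of pipe and the x axis of trough, either way round below 0.1 rad and y of pipe_mid in the frame of trough between -0.008 and 0.008 m and z of pipe_mid in the frame of trough between 0.025 and 0.037 m), for 0.2 s.
2. the pipe lies with its head end against the stop, the keeper still open (all of step 1 and x of pipe_head in the frame of stop_face above -0.005 m and value of joint keeper above 0.8 rad), for 0.2 s.
3. the keeper is shut down on the pipe (all of step 1 and x of pipe_head in the frame of stop_face above -0.005 m and value of joint keeper below 0.15 rad), for 0.2 s.
At the end, for the whole second after the job is handed in: The pipe lies at rest along the trough between its walls (within 0.1 rad and 8 mm of the middle line), its head end within 5 mm of the stop's face, and the keeper is shut over it (joint below 0.15 rad) (all of step 3 and linear speed of pipe below 0.01 m/s); the robot touches nothing.
It fails at once if the pipe is lifted: its foot end, its middle or its head end rises clear of where tipping alone can take it (height (world z) of pipe above 0.06 m or height (world z) of pipe_mid above 0.105 m or height (world z) of pipe_head above 0.172 m).
It fails at once if another thing on the bench is moved by more than 15 mm or toppled (distance of any of coupling, stub, elbow, wrench, driver, glue, flux, tape from where it was at the start of the episode above 0.015 m or angle between any of coupling, stub, elbow, wrench, driver, glue, flux, tape's own z axis and vertical above 0.4 rad).
It also fails if it takes over 53 s, if anything falls off the work surface, if the arm or the gripper's body presses on something with over 40 N, if the wrist force passes 120 N, or if a joint passes its speed limit or range.

### The arm

A 7-joint arm with a two-finger parallel gripper is mounted at the origin on the work surface. World frame = base frame: x ahead of the robot, y to its left, z up, the work surface at z = 0. Lengths are in m, angles in rad, forces in N, time in s.
With the tool pointing down it reaches from about 0.4 to 0.875 m from the base axis. Payload 6.5 kg.
Tool frame: the origin (TCP) lies midway between the tips of the shut fingers; the grasp point (between the pads) lies 19 mm behind it; z points along the fingers, x is the direction in which the jaws open and shut, and the axes are right-handed (so a half turn about z gives the same grasp; the last joint's range is limited). The gripper opens to 88 mm and grips with 3 to 60 N. Pads are 18 mm wide; open, the fingers measure 123 mm over their backs; the gripper's body (75 mm by 187 mm) begins 45 mm behind the grasp point.
Start: joints at [-1.273, 0.536, -0.004, 1.538, 0.003, 1.067, -0.071], TCP at [0.231, 0.607, 0.239] pointing down, gripper open.
Joint ranges: [-2.7, 2.7], [-0.37, 2.16], [-1.27, 1.26], [0.24, 2.4], [-1.31, 4.45], [0.19, 1.91], [-2.76, 2.76]. Speed limits (rad/s): [2.39, 2.39, 3.14, 3.14, 3.14, 3.14, 3.14].

### API

Orientations are given as a unit quaternion [x, y, z, w].
In Python, from station import * gives the robot as it stands. Calls block until the motion is done:
- goto(position, orientation): joint-space move of the TCP to a pose.
- movel(position, vel=0.15, attitude=None, threshold=None): straight line of the TCP; attitude=None keeps the orientation; vel is the mean speed in m/s. With threshold (N) it stops when the force on the tool has changed by that much, and returns True; else False.
- move_j(angles): joint-space move.
- release() and clamp(): open the fingers fully, or close them until they stop; the grip force is fixed at half the most.
- pause(seconds).
- inverse_kinematics(position, orientation): joint angles nearest the present ones, or None.
- read_state(): the state.
- get_image(name): name is "side" or "top"; returns a dict with "pixels" (384x512x3 uint8, red, green, blue), "fx", "fy", "cx", "cy" (pixels), "R" (3x3) and "t" (3): a world point X has camera coordinates R X + t. Camera axes: x right, y down, z forward; pixel columns grow to the right and rows downward; lengths in m; the calibration is good to about 2 mm. A picture is of the moment at which its call begins. There is no depth.
A pose or a line that the arm cannot do raises Unreachable and nothing moves.
- finish_job(): hands the job in, once; it reports no verdict.
The state is a dict: "time": time; "joint_positions": joint angles; "joint_vel": joint speeds; "joint_efforts": joint torques, N m; "ee_pos": TCP position; "orientation": TCP orientation; "wrist_force": force on the tool from outside, world axes, zero at the start; "wrist_torque": the same for the moment, N m; "gripper_width": finger opening in m.
Only numpy, scipy, OpenCV 4.12 (cv2) and the standard library are available. Lean on these libraries where they do the work, as an engineer would, in place of code of your own. Each camera call takes 0.05 s, during which the arm holds its last target. There are 200 camera calls.

## Working session

There is one attempt and no reset: what is moved stays moved. The work goes in short steps, each a Python script; the robot and the scene stay as the last script left them, time stands still between calls to the robot, and variables do not carry over. Pictures are saved under pics/ and viewed, about 8 in all and at most 12, crops included, and the job is handed in when it is done.

```bash
mkdir -p pics; ls
cat > h.py <<'E'
from station import *
import numpy as np, cv2
def snap(n,f):
    im=get_image(n); cv2.imwrite('pics/'+f,im['pixels'][:,:,::-1].copy()); return im
def ray(im,u,v):
    R=np.array(im['R']);t=np.array(im['t'])
    return -R.T@t, R.T@np.array([(u-im['cx'])/im['fx'],(v-im['cy'])/im['fy'],1])
def onz(im,u,v,z):
    o,d=ray(im,u,v); return o+d*(z-o[2])/d[2]
def proj(im,X):
    c=np.array(im['R'])@np.array(X)+np.array(im['t']); return np.array([im['fx']*c[0]/c[2]+im['cx'],im['fy']*c[1]/c[2]+im['cy']])
E
python3 - <<'E'
from h import *
import pickle
d={}
for n in('top','side'):
    im=snap(n,n+'0.png'); d[n]=im; R=np.array(im['R']);print(n,im['fx'],im['cx'],im['cy'],(-R.T@np.array(im['t'])).round(3),R.round(2).tolist())
pickle.dump(d,open('im0.pkl','wb'))
print(read_state())
E
```

```text
pics
top 380.51479378783733 250.87878772382655 191.6744014381418 [ 0.43  -0.038  1.117] [[-0.03, -1.0, -0.0], [-0.99, 0.03, -0.1], [0.1, 0.0, -0.99]]
side 404.06550848137647 249.19793809001533 189.03274920426966 [ 0.032 -0.927  0.664] [[0.87, -0.5, -0.0], [-0.24, -0.41, -0.88], [0.44, 0.76, -0.48]]
{'time': 0.1, 'joint_positions': array([-1.27321593,  0.53709198, -0.00441234,  1.53878064,  0.00264039,
        1.0673221 , -0.07120795]), 'joint_vel': array([-4.03433740e-04, -9.65138528e-04,  5.05519442e-04, -1.61687666e-03,
       -1.83907454e-04, -2.37548946e-04, -1.95558857e-05]), 'joint_efforts': array([ 2.98743187e-03, -5.72075057e+01,  9.94113833e-01, -2.52227998e+01,
       -5.61658479e-02,  1.35364663e-02,  6.40853864e-05]), 'ee_pos': array([0.23111335, 0.60691729, 0.23792348]), 'orientation': array([ 8.23332306e-01,  5.67559051e-01, -6.06664595e-04,  5.19394250e-04]), 'wrist_force': array([-0.10935205,  0.8738592 ,  0.117026  ]), 'wrist_torque': array([-0.01886056,  0.00442987, -0.03406567]), 'gripper_width': 0.08812966900296539}
```

View pics/top0.png

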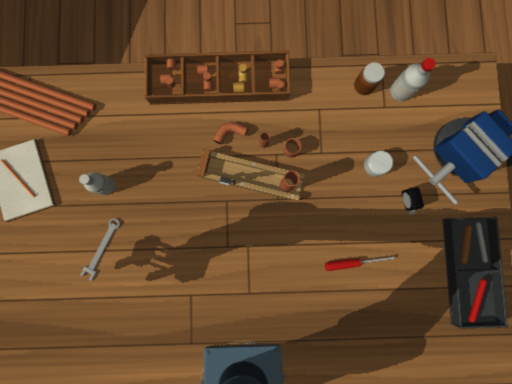

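View pics/side0.png

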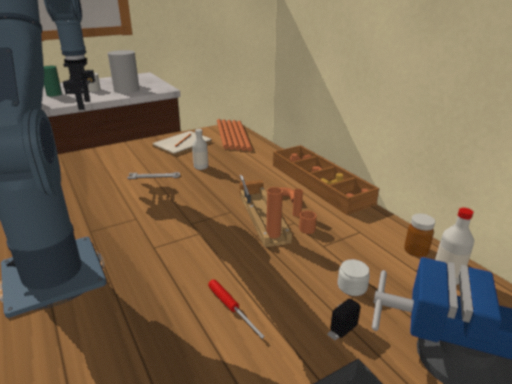

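The top view shows the trough from its stop at about (205,163) to its open end at (300,190), with the pipe at (290,180) and the keeper at (228,182) on the robot's side. I'll enlarge both views to get exact pixels.

Run:
```python
import cv2,numpy as np
a=cv2.imread('pics/top0.png')[120:220,190:320]; b=cv2.imread('pics/side0.png')[165:255,225:335]
a=cv2.resize(a,None,fx=6,fy=6,interpolation=cv2.INTER_CUBIC); b=cv2.resize(b,None,fx=6,fy=6,interpolation=cv2.INTER_CUBIC)
cv2.imwrite('pics/ca.png',cv2.convertScaleAbs(a,alpha=1.6)); cv2.imwrite('pics/cb.png',cv2.convertScaleAbs(b,alpha=1.6))
```

```text
(no output)
```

View pics/ca.png

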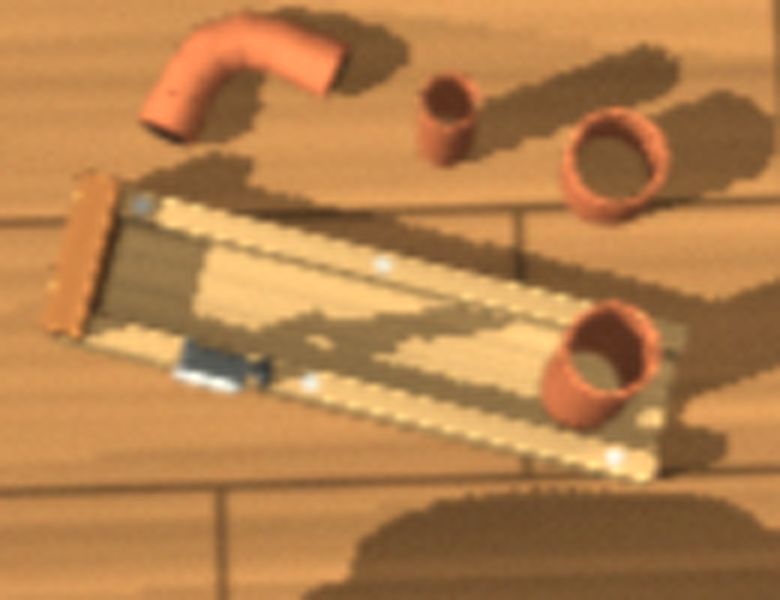

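View pics/cb.png

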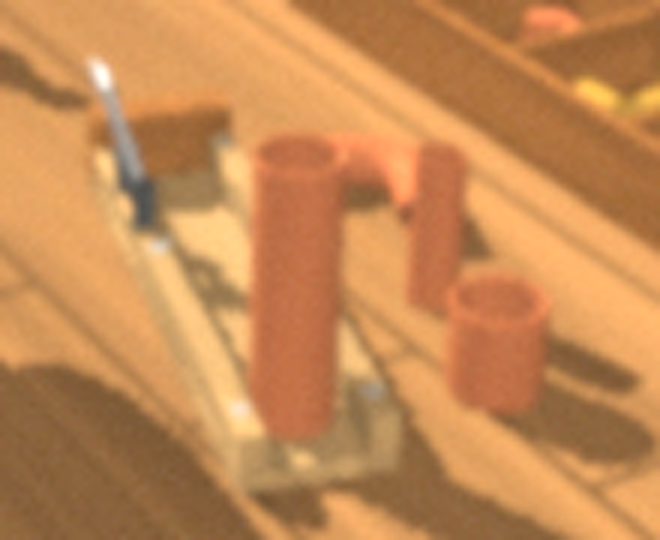

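Run:
```python
from h import *
import pickle
d=pickle.load(open('im0.pkl','rb'));T=d['top'];S=d['side']
p=lambda u,v,z:onz(T,190+u/6-.42,120+v/6-.42,z)
q=lambda u,v,z:onz(S,225+u/6-.42,165+v/6-.42,z)
P={'of':p(687,322,.032),'on':p(657,480,.032),'sf':p(80,172,.05),'sn':p(45,330,.05),'sfi':p(120,182,.05),'sni':p(84,337,.05),'head':p(612,348,.15)}
P.update(head_s=q(299,155,.15),on_s=q(235,440,.032),of_s=q(402,415,.032),coup=p(616,160,.05),stub=p(450,98,.085),snt_s=q(92,110,.05))
for k,v in P.items(): print(k,v[:2].round(4))
o=(P['of']+P['on'])/2;s=(P['sf']+P['sn'])/2
print('len',np.linalg.norm((s-o)[:2]),'w',np.linalg.norm((P['of']-P['on'])[:2]),np.linalg.norm((P['sf']-P['sn'])[:2]))
a=(s-o)[:2];a/=np.linalg.norm(a);n=(P['sf']-P['sn']+P['of']-P['on'])[:2]
print('yaw',np.arctan2(a[1],a[0]),np.arctan2(n[1],n[0])+np.pi/2)
c=((s+o)/2)[:2];yv=np.array([-a[1],a[0]]);print('c',c)
for k,v in P.items(): print(k,((v[:2]-c)@a).round(4),((v[:2]-c)@yv).round(4))
```

```text
of [ 0.5899 -0.1912]
on [ 0.5143 -0.1736]
sf [0.6679 0.0967]
sn [0.5924 0.1145]
sfi [0.6624 0.0778]
sni [0.5886 0.0961]
head [ 0.5623 -0.142 ]
head_s [ 0.561  -0.1439]
on_s [ 0.5115 -0.1732]
of_s [ 0.5874 -0.1948]
coup [ 0.666  -0.1583]
stub [ 0.6897 -0.079 ]
snt_s [0.5941 0.1088]
len 0.2983720746181186 w 0.07759533076631578 0.0774722331902557
yaw 1.306167967167456 1.3408281826858128
c [ 0.59112809 -0.03839547]
of -0.1478 -0.0388
on -0.1506 0.0388
sf 0.1505 -0.0387
sn 0.1479 0.0387
sfi 0.1308 -0.0385
sni 0.1292 0.0377
head -0.1075 0.0008
head_s -0.1097 0.0015
on_s -0.1509 0.0416
of_s -0.1519 -0.0373
coup -0.0961 -0.1036
stub -0.0134 -0.1057
snt_s 0.1429 0.0356
```

```bash
cat >> h.py <<'E'
C=np.array([.5911,-.0384]);YAW=1.307
A=np.array([np.cos(YAW),np.sin(YAW)]);N=np.array([-A[1],A[0]])
th=YAW-np.pi/2
Q=[np.cos(th/2),np.sin(th/2),0,0]   # tool down, jaw axis across the trough
def W(x,y,z): return [*(C+A*x+N*y),z]
def tr(X): d=np.array(X[:2])-C; return np.array([d@A,d@N,X[2]])
E
python3 - <<'E'
from h import *
clamp()
goto(W(-.18,0,.25),Q)
movel(W(-.18,0,.128),vel=.15)
movel(W(-.142,0,.128),vel=.08)
for x in np.arange(-.138,-.095,.004):
    movel(W(x,0,.128),vel=.06); print(round(x,3),read_state()['wrist_force'].round(2))
pause(.5)
movel(W(-.18,0,.14),vel=.2)
s=read_state();print(s['time'],tr(s['ee_pos']),s['gripper_width'])
import pickle
pickle.dump({n:snap(n,n+'1.png') for n in('top','side')},open('im1.pkl','wb'))
a=cv2.imread('pics/top1.png')[120:220,190:320]; b=cv2.imread('pics/side1.png')[165:255,215:335]
f=lambda m:cv2.convertScaleAbs(cv2.resize(m,(390,300),interpolation=cv2.INTER_CUBIC),alpha=1.6)
cv2.imwrite('pics/c1.png',np.hstack([f(a),f(b)]))
E
```

```text
-0.138 [ 0.79 -0.8  -1.14]
-0.134 [ 0.11  1.06 -0.53]
-0.13 [ 0.11 -0.51  0.52]
-0.126 [ 0.06 -0.64 -0.09]
-0.122 [ 0.09 -0.95  0.03]
-0.118 [0.64 0.35 1.01]
-0.114 [-0.36  0.64 -0.67]
-0.11 [ 0.   -0.71  0.77]
-0.106 [ 0.6   0.   -0.49]
-0.102 [ 0.61 -1.06 -0.11]
-0.098 [ 0.69 -0.17  0.41]
9.8833 [-1.78943262e-01  4.92083725e-08  1.39713898e-01] 0.0006242148676689663
```

View pics/c1.png

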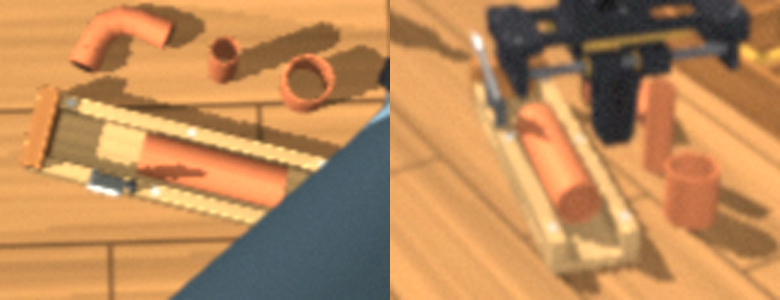

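The pipe lies along the trough: in the left half of the crop its head is at about (142,155) and its foot at (288,188). The keeper is still open. Next I push the foot end.

Run:
```python
from h import *
import pickle
T=pickle.load(open('im1.pkl','rb'))['top']
for u,v in((142,155),(288,188)): print(tr(onz(T,190+u/3-.33,120+v/3-.33,.04)))
movel(W(-.15,0,.14),vel=.2)
movel(W(-.15,0,.04),vel=.12)
print(movel(W(-.035,0,.04),vel=.08,threshold=12),tr(read_state()['ee_pos']))
r=movel(W(-.008,0,.04),vel=.03,threshold=8)
s=read_state();print(r,tr(s['ee_pos']),s['wrist_force'])
pause(.4)
movel(W(-.05,0,.04),vel=.1)
movel(W(-.12,0,.2),vel=.2)
pickle.dump({n:snap(n,n+'2.png') for n in('top','side')},open('im2.pkl','wb'))
a=cv2.imread('pics/top2.png')[120:220,190:320]; b=cv2.imread('pics/side2.png')[165:255,215:335]
f=lambda m:cv2.convertScaleAbs(cv2.resize(m,(390,300),interpolation=cv2.INTER_CUBIC),alpha=1.6)
cv2.imwrite('pics/c2.png',np.hstack([f(a),f(b)]));print(read_state()['time'])
```

```text
[0.04081859 0.00186654 0.04      ]
[-0.10170397  0.00048391  0.04      ]
False [-0.035085    0.00013204  0.03991566]
True [-0.02122742  0.00034463  0.03972101] [-1.06501156 -1.82411429  1.11003675]
15.3833
```

View pics/c2.png

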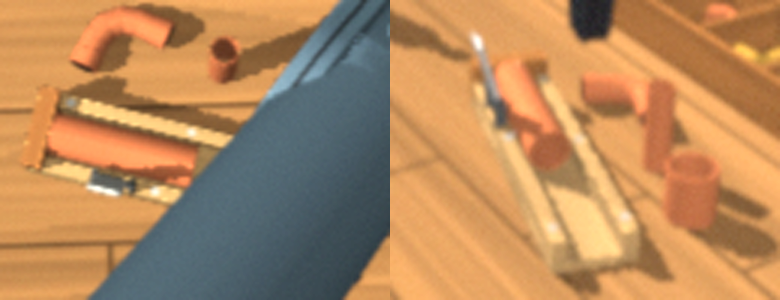

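The pipe's head reaches the stop, at about (48,130) in the left half of the crop, and the keeper is still open. I'll push once more and harder to confirm it is seated, then shut the keeper.

Run:
```python
from h import *
import pickle
movel(W(-.05,0,.04),vel=.2)
r=movel(W(-.01,0,.04),vel=.03,threshold=20)
s=read_state();print(r,tr(s['ee_pos']),s['wrist_force'])
pause(.3)
movel(W(-.05,0,.04),vel=.1)
movel(W(-.06,0,.17),vel=.2)
movel(W(.06,.11,.17),vel=.25)
movel(W(.06,.11,.098),vel=.15)
h=.0175
def arc(t,r=.045):
    return W(.06,.034-r*np.cos(t)+.0025*np.sin(t)+h,.0555+r*np.sin(t)+.0025*np.cos(t))
movel(W(.06,tr(arc(1.35))[1],.098),vel=.07); print(read_state()['wrist_force'])
for t in np.arange(1.2,-.01,-.15): movel(arc(t),vel=.06)
print(read_state()['wrist_force'])
e=arc(0); r=movel([e[0],e[1],.052],vel=.02,threshold=15)
s=read_state();print(r,tr(s['ee_pos']),s['wrist_force'])
pause(.3)
movel([e[0],e[1],.16],vel=.15)
movel(W(-.12,.1,.25),vel=.25)
pickle.dump({n:snap(n,n+'3.png') for n in('top','side')},open('im3.pkl','wb'))
a=cv2.imread('pics/top3.png')[120:220,190:320]; b=cv2.imread('pics/side3.png')[165:255,215:335]
f=lambda m:cv2.convertScaleAbs(cv2.resize(m,(390,300),interpolation=cv2.INTER_CUBIC),alpha=1.6)
cv2.imwrite('pics/c3.png',np.hstack([f(a),f(b)]));print(read_state()['time'])
```

```text
True [-0.02120858  0.00099824  0.03988056] [-0.37769869 -2.5317309   1.62238554]
[-0.08146463  0.05672089  0.77170705]
[-2.8665256  -0.33611978  7.22674969]
True [0.06008763 0.00600899 0.0584418 ] [-3.12730648  0.89826481  8.98155718]
26.525
```

View pics/c3.png

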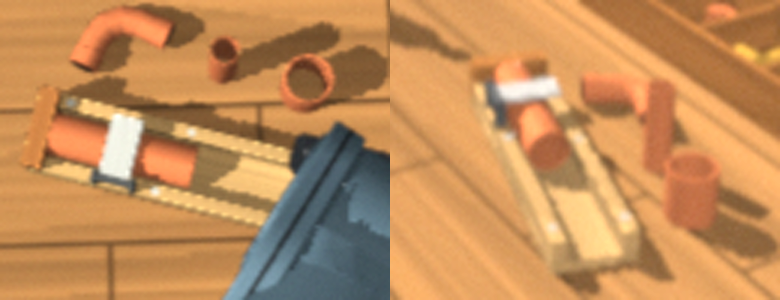

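The keeper plate lies level across the pipe (left half, about (120,147)), and the head is at the stop (48,135). I'll do one numeric check, then hand in.

Run:
```python
from h import *
import pickle
T=pickle.load(open('im3.pkl','rb'))['top'];T0=pickle.load(open('im0.pkl','rb'))['top']
print('foot',tr(onz(T,190+196/3-.33,120+166/3-.33,.042)),'head',tr(onz(T,190+48/3-.33,120+134/3-.33,.045)))
g=lambda t:t['pixels'][120:160,195:305].astype(int)
print('bystander diff px',(abs(g(T)-g(T0)).max(2)>60).sum())
finish_job()
```

```text
foot [-0.01179785  0.00051408  0.042     ] head [0.13224144 0.00370116 0.045     ]
bystander diff px 6
the job is handed in; nothing more can be done
```

The pipe lies along the trough with its head against the stop and the keeper shut on it. I handed the job in at about 26.5 s of the 53 s allowed. Everything was done by pushing with the closed fingers. I pushed the pipe over near its top, then slid it along by its foot. The keeper I swung over in an arc and pressed down.

**Pipe against the stop:** two separate pushes, stopping at force changes of 8 N and 20 N, both halted at the same tool position (trough x = -21.2 mm). That is about 2 mm short of my estimate, which is within the calibration error. The last picture put the foot at x ≈ -12 mm and the head at about +132 mm. That spans 144 mm rather than 140, so those image readings are only good to a few millimetres.

**Keeper shut:** the press stopped with the fingertip 58.4 mm above the bench, against 58 mm for a shut keeper. The picture shows the plate level across the pipe.

**Other things on the bench:** the elbow, stub and coupling look unmoved, with only 6 differing pixels in that area between the first and last pictures. I did not check the wrench, driver, glue, flux and tape again at the end, but I worked only around the trough. The gripper was clear of everything when I handed in.

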